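# Open the latched sample chest by its pop-out T-handle

### The arm

A 7-joint arm with a two-finger parallel gripper is mounted at the origin on a cart in front of the work surface, level with it; the furniture and walls round the work are solid. World frame = base frame: x ahead of the robot, y to its left, z up, the work surface at z = 0. Lengths are in mm, angles in rad, forces in N, time in s.
With the tool pointing down it reaches from about 400 to 900 mm from the base axis. Payload 5.6 kg.
Tool frame: the origin (TCP) lies between the finger pads; the fingertips stand 25 mm ahead of it and the grasp point (between the pads) lies 6 mm ahead of it (bot.tips_ahead is the distance from the TCP to the fingertips, in mm); z points along the fingers, y is the direction in which the jaws open and shut (so a half turn about z gives the same grasp; the last joint's range is limited). The gripper opens to 92 mm and grips with 3 to 60 N. Pads are 20 mm wide; open, the fingers measure 128 mm over their backs; the gripper's body (75 mm by 189 mm) begins 69 mm behind the grasp point.
Start: joints at [-1.217, 0.468, -0.012, 1.603, 0.006, 1.071, -0.056], TCP at [251.244, 599.487, 239.592] pointing down, gripper open.
Joint ranges: [-2.53, 2.53], [-0.31, 2.02], [-1.57, 1.55], [0.28, 2.44], [-1.29, 4.43], [0.15, 1.84], [-2.92, 2.92]. Speed limits (rad/s): [2.57, 2.57, 3.14, 3.14, 3.14, 3.14, 3.14].

### API

Orientations are given as a unit quaternion [w, x, y, z].
In Python, from station import state, vision, ticket, bot gives the robot as it stands. The module is installed in compiled form; this text tells all that it offers.
- The arm moves only by the shell command python3 -m crank 'ROWS'. ROWS is a JSON object of lists of equal length, an entry for each row: "fingers": the closure, from 0 (fully open) to 1 (shut); "offset": the shift along the tool's x, y, z in cm, a list of three; "turn": the turn about the tool's z in degrees. A call has 1 to 10 rows; each row is the pose to reach, as a shift and turn from the pose commanded when the call began, along the tool's axes at that moment; what a row does not reach only later rows make up. A row lasts 1/10 s, in which the tool goes at most 50 mm and 8.59 degrees, less where a joint would pass 70% of its speed; a pose out of reach is approached as far as the arm can. A call with a gripper value outside its range is refused whole. The fingers move at their own pace and stop on an object; the grip force is fixed at half the most. Time passes only in rows, so rows that repeat a pose let the fingers close. It gives the time, the measured TCP pose, the force and the opening at its end, in the units of the state.
- state(): the state, without advancing time (a new reading comes with each control period).
- vision.grab_frame(name): name is "side" or "top"; returns the picture (400x640x3 uint8, red, green, blue); there is no depth.
- vision.calibration(name): a dict with "fx", "fy", "cx", "cy" (pixels), "k1" (the pictures are not rectified: a ray, as slopes to the right and down, at radius r is drawn at 1 + k1 r^2 times it, then the intrinsics apply), "R" (3x3) and "t" (3): a world point X has camera coordinates R X + t. Camera axes: x right, y down, z forward; pixel columns grow to the right and rows downward; lengths in mm; the calibration is good to about 2 mm. A picture is of the moment at which its call begins. calibration takes no time and is no camera call.
- ticket.hand_in(): hands the job in, once; it reports no verdict.
Trained networks look in the newest picture that a camera, given by its name, has taken for a name from the list of things; names that differ only in an ending like _2 or _b are one class to them, and where a whole thing is asked for, a point or a joint stands for the part that bears it (a point fixed in the world has none). Each returns a list of dicts, best first, with "p" (0 to 1); they miss things now and then, are a little off and sometimes report something else, mostly with a low value. They report only what shows in the picture. A call takes as long as a camera call.
- vision.masks_of(camera, name): "mask" (400x640 bool, what is visible of it) and "uv" ([column, row] in pixels, amid what is visible of it).
- vision.mark_of(camera, name): "uv" ([column, row] in pixels: a listed point, or the origin of a listed thing).
The state is a dict: "clock": time; "joints": joint angles; "qvel": joint speeds; "effort": joint torques, N m; "eef_pos": TCP position; "tool_rot": TCP orientation; "force": force on the tool from outside, world axes, zero at the start; "torque": the same for the moment, N m; "grip_width": opening from 0.0 (shut) to 1.0 (fully open).
Only numpy, scipy, OpenCV 4.12 (cv2) and the standard library are available. Lean on these libraries where they do the work, as an engineer would, in place of code of your own. Each camera call takes 0.05 s, during which the arm holds its last target.

### The job

Open the sample chest: press the round release button beside the flush T-handle so that the handle pops out, turn the handle clockwise a quarter turn to its stop to unlatch, and raise the lid by at least 45 degrees; it stays up by itself. Leave the lid open with the handle standing out and still turned, and do not knock or shift the things standing round the chest.

Things in the scene. Friction and masses are not known exactly. Their poses are not given: they have to be found in the camera images.
- case: The chest, fixed to the bench: grey metal, 220 mm wide (y), 226 mm deep (x), 150 mm high at the back, with a sloping white lid 220 mm wide and 200 mm long. Origin at the bench top under the chest, 115 mm behind its front; x points to its back, y to its left seen from the robot, z up. The lid slopes up from the front at 25 degrees to the horizontal, so its outward normal when shut is (-0.423, 0, 0.906) in this frame.
- lid_hinge (a point): Middle of the lid's hinge line, on the lid's outer face at its upper, rear edge (66 mm behind the chest's origin, 150 mm up). Turns with the lid: x up the lid's slope, y along the hinge line to the chest's left, z the lid's outward normal. Opening is a turn about +y. Opening needs a pull of about 8 to 11 N at the handle.
- handle_seat (a point): Point on the lid's outer face on the T-handle's turning axis, at the middle of the slot in which the handle lies; 145 mm down the lid from the hinge. Moves with the lid and has the lid's axes (x up the slope, y left, z outward: the axis along which the handle pops out and about which it turns). A steel plate round the slot stands 2 mm above the lid.
- handle_bar (a point): Centre of the T-handle's dark steel bar, 76 mm long (its own y), 14 mm wide (its own x), 14 mm thick (its own z, outward). Before: the bar lies crosswise (along the lid's y) in its slot, its top only 2 mm above the lid, centre 5 mm below the lid's face; it cannot be gripped. Popped out, its centre is 27 mm above the lid's face and there are 20 mm free under the bar. Turned, the bar points up and down the slope.
- button_face (a point): Centre of the outer face of the round grey release button, 18 mm across, 64 mm left (lid's y) of the handle axis, its face 10 mm above the lid (8 mm above the steel plate). Axes as the lid; it is pressed along -z.
- release_button (a joint): Travel of the button, 0 out to 0.006 m fully pressed. Spring: 2 N at first, 5 N fully pressed. The handle is released beyond about 0.004 m. It springs back when let go.
- handle_out (a joint): How far the T-handle stands out, 0 (flush) to 0.032 m (popped out). A spring of 2 to 3 N drives it out as soon as the button has been pressed; it then stays out and can be pushed back only against that spring. It cannot turn until it is out.
- latch_turn (a joint): Turn of the T-handle, 0 latched to 1.5 rad unlatched (stop), growing clockwise seen from outside, that is about the lid's -z. Friction about 0.08 N m, no spring: it stays where left. The lid is freed beyond about 1.1 rad.
- case_lid (a joint): Opening angle of the lid, 0 shut to 1.35 rad. A stiff friction hinge: the lid stays at any angle.
- petri_dish: Bystander: flat round dish, 92 mm across, 15 mm high, in front of the chest. Origin at the middle of its underside.
- marker: Bystander: marker pen lying on the bench, 135 mm long (its y), 17 mm thick. Origin at its underside.
- beaker: Bystander: glass beaker, 55 mm across, 70 mm high, beside the chest. Origin at its underside.
- dropper: Bystander: dropper bottle, 33 mm across, 102 mm high, left of the chest. Origin at its underside.
- reagent_bottle: Bystander: capped clear bottle, 56 mm across, 113 mm high, beside the chest. Origin at its underside.
- specimen_cup: Bystander: lidded cup, 62 mm across, 68 mm high, right of the chest. Origin at its underside.
- slide_box: Bystander: flat lidded box, 95 x 100 x 36 mm, on the bench at the front right. Origin at its underside.

How it is judged:
By the outcome, as a careful person would: the job done as asked, in the order asked, and still so for the second after the job is handed in, with the robot touching nothing.
It also fails if it takes over 53 s, if anything falls off the work surface, if the arm or the gripper's body presses on something with over 40 N, if the wrist force passes 120 N, or if a joint passes its speed limit or range.

## Working session

There is one attempt and no reset: what is moved stays moved. The work goes in short steps, Python scripts to look and compute and a shell command to move; the robot and the scene stay as the last step left them, time stands still between calls to the robot, and variables do not carry over. Pictures are saved under pics/ and viewed, and the job is handed in when it is done.

```bash
mkdir -p pics; ls; python3 - <<'E'
from station import state, vision, ticket, bot
import cv2
print(state())
print([a for a in dir(bot) if a[0]!='_'])
for n in ("side","top"):
    im=vision.grab_frame(n); cv2.imwrite(f"pics/{n}0.png",im[:,:,::-1])
    print(n,vision.calibration(n))
    for k in ("handle_seat","button_face","handle_bar","lid_hinge","case","petri_dish","marker","beaker","dropper","reagent_bottle","specimen_cup","slide_box"):
        print(k,[(round(d['p'],2),[round(float(v),1) for v in d['uv']]) for d in vision.mark_of(n,k)[:2]])
E
```

```text
pics
{'clock': 0.0, 'joints': array([-1.21695735,  0.46835786, -0.01161704,  1.60359861,  0.00602652,
        1.07141218, -0.05626526]), 'qvel': array([-7.67700457e-04,  7.74564209e-04,  1.17224870e-03, -1.99141660e-03,
        5.25613445e-05, -6.70069221e-04,  4.80357896e-04]), 'effort': array([-3.29267295e-04, -5.20570385e+01, -1.25322104e-02, -2.43740559e+01,
       -5.66947879e-02,  1.73197570e-02,  1.56722299e-04]), 'eef_pos': array([251.08298814, 598.97088416, 238.66322291]), 'tool_rot': array([-1.02849371e-04,  1.97121936e-01,  9.80378592e-01, -8.64790198e-04]), 'force': array([-0.1478716 , -0.12701654,  0.53174866]), 'torque': array([ 0.01829756, -0.02679023, -0.05563851]), 'grip_width': 1.0001369889962695}
['Unreachable', 'tips_ahead']
side {'fx': 379.54298158314975, 'fy': 379.54298158314975, 'cx': 326.41827550731716, 'cy': 197.82042413842544, 'k1': -0.08597661667192255, 'R': array([[-0.9714319 , -0.23709298, -0.01034318],
       [-0.13030064,  0.56928823, -0.81174667],
       [ 0.19834769, -0.78720889, -0.58391811]]), 't': array([562.16079148, 275.10835128, 750.81519494])}

[... 634 characters left out ...]
, -0.02173055, -0.1902149 ],
       [ 0.19063957, -0.019491  , -0.98146658]]), 't': array([-182.34927207,  623.63489922,  863.06995387])}
handle_seat [(0.91, [353.1, 198.8])]
button_face [(0.62, [350.8, 257.7]), (0.37, [323.3, 207.4])]
handle_bar [(0.56, [355.1, 203.3])]
lid_hinge [(0.86, [342.0, 132.8])]
case [(0.57, [343.6, 177.0]), (0.47, [437.1, 216.9])]
petri_dish [(0.6, [353.7, 258.4])]
marker [(0.68, [218.1, 283.5])]
beaker [(0.67, [265.7, 217.1]), (0.5, [420.8, 185.9])]
dropper [(0.75, [266.6, 171.7]), (0.52, [351.6, 258.5])]
reagent_bottle [(0.97, [419.3, 187.4]), (0.48, [345.3, 179.3])]
specimen_cup [(0.46, [392.9, 296.2]), (0.36, [351.9, 200.0])]
slide_box [(0.68, [392.0, 297.3])]
```

View pics/side0.png

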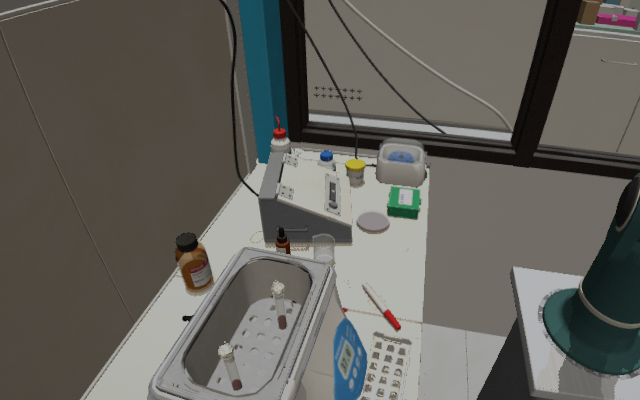

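View pics/top0.png

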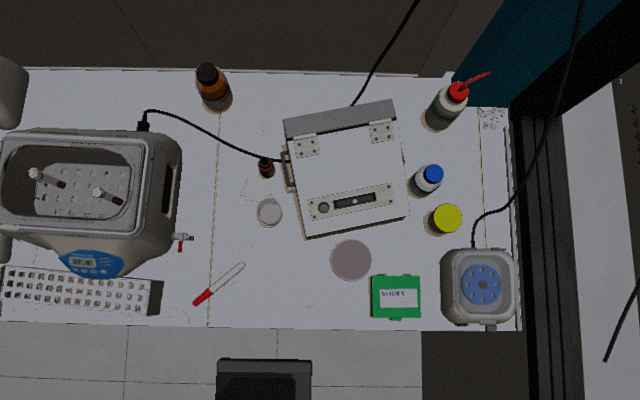

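```bash
python3 - <<'E'
import cv2
a=cv2.imread('pics/side0.png')[140:340,230:450]; cv2.imwrite('pics/side0z.png',cv2.resize(a,None,fx=3,fy=3,interpolation=cv2.INTER_CUBIC)[:600])
a=cv2.imread('pics/top0.png')[110:310,240:440]; cv2.imwrite('pics/top0z.png',cv2.resize(a,None,fx=3,fy=3,interpolation=cv2.INTER_CUBIC))
E
```

```text
(no output)
```

View pics/side0z.png

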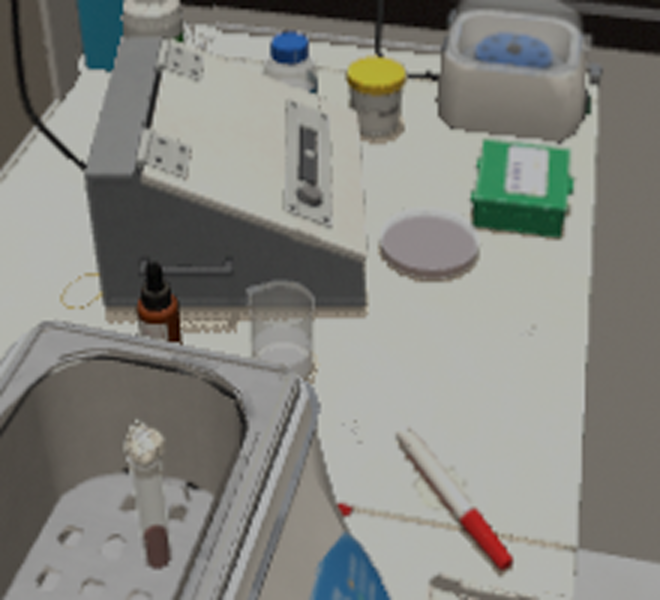

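View pics/top0z.png

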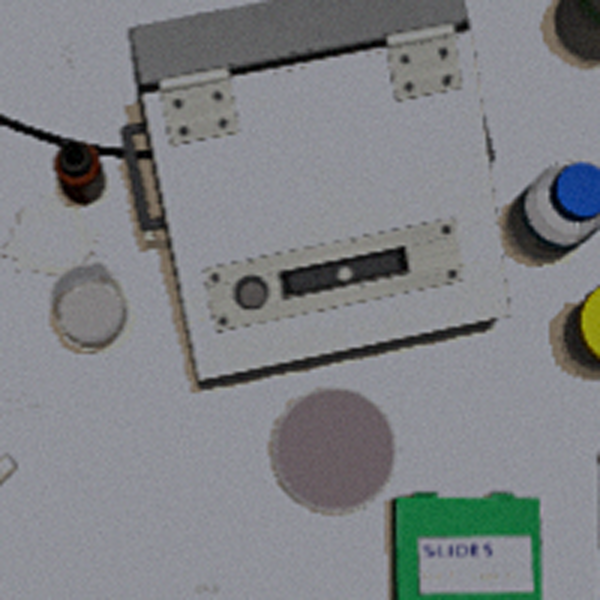

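The side view shows the chest's lid with the button at about (333,205) and the bar at about (333,192). In the top view the button is at about (324,207) and the bar at about (355,201). The petri dish is in front of the chest. The networks' button and petri marks in the top view (350.8,257.7) are mixed up, so I'll fit the chest's pose to points picked in both pictures.

```bash
cat > h.py <<'E'
import numpy as np, cv2
from scipy.optimize import least_squares
from station import state, vision, bot
from scipy.spatial.transform import Rotation as Ro
C={n:vision.calibration(n) for n in("side","top")}
def proj(n,X):
    c=C[n]; p=np.array(c["R"])@np.asarray(X,float)+c["t"]; a=p[:2]/p[2]; a=a*(1+c["k1"]*(a@a))
    return np.array([c["fx"]*a[0]+c["cx"],c["fy"]*a[1]+c["cy"]])
def tri(a,b):
    f=lambda X:np.r_[proj("side",X)-a,proj("top",X)-b]
    r=least_squares(f,[500,-50,100]); return r.x,np.abs(r.fun).max()
s,c_=np.sin(np.radians(25)),np.cos(np.radians(25))
def hinge2case(p,al=0):   # hinge frame -> case frame, opening al rad
    t=np.radians(25)-al
    return np.array([66+p[0]*np.cos(t)-p[2]*np.sin(t),p[1],150+p[0]*np.sin(t)+p[2]*np.cos(t)])
def seat2case(p,al=0): return hinge2case([p[0]-145,p[1],p[2]],al)
def case2w(P,p): # P=x,y,yaw
    cy,sy=np.cos(P[2]),np.sin(P[2]); return np.array([P[0]+cy*p[0]-sy*p[1],P[1]+sy*p[0]+cy*p[1],p[2]])
def tool(pw):  # offset in tool axes (cm) from current pose to TCP at pw
    st=state(); q=st["tool_rot"]; R=Ro.from_quat(np.r_[q[1:],q[0]]).as_matrix()
    return R.T@(np.asarray(pw)-st["eef_pos"])/10,R
E
python3 - <<'E'
from h import *
b=tri([333.3,205],[323.7,207.3]); h=tri([332.7,191.7],[355,201]); print("button",b,"bar top",h)
obs=[("top",[323.7,207.3],seat2case([0,64,10])),("top",[355,201],seat2case([0,0,2])),
("top",[306.5,237.5],seat2case([-55,110,0])),("top",[405,216.5],seat2case([-55,-110,0])),
("top",[284,135.5-15.5],np.array([111,110,150])),("top",[395,103],None),
("side",[333.3,205],seat2case([0,64,10])),("side",[332.7,191.7],seat2case([0,0,2])),("side",[351.7,224.5],seat2case([-55,110,0]))]
obs=[o for o in obs if o[2] is not None]
f=lambda P:np.concatenate([proj(n,case2w(P,X))-u for n,u,X in obs])
r=least_squares(f,[560,-60,.2],x_scale=[1,1,.01],loss='soft_l1'); print(r.x,np.degrees(r.x[2])); print(f(r.x).reshape(-1,2).round(1))
P=r.x
for k in([0,64,10],[0,0,2]): print(case2w(P,seat2case(k)))
for n,u,v in(("beaker",[324,255],[268,212]),("reagent",[401,210],[430,178])): pass
E
```

```text
button (array([ 605.69146656, -185.26643981,   89.46655562]), np.float64(0.2821686048520746)) bar top (array([ 621.18916499, -248.64116587,   85.11214825]), np.float64(0.03533966462771332))
[ 6.84654667e+02 -2.32728495e+02  2.11935073e-01] 12.14298522372667
[[-0.1  0.8]
 [-0.7  0.1]
 [-1.3 -0.8]
 [ 4.8 -0.1]
 [-0.7 -2.1]
 [ 0.7 -2.5]
 [ 0.3 -1.2]
 [ 0.5 -0.3]]
[ 603.10948737 -184.8095396    97.78342992]
[ 619.87731962 -246.66639531   90.53296762]
```

```bash
python3 - <<'E'
from h import *
im=cv2.imread('pics/top0.png'); a=im[85:185,270:430]
cv2.imwrite('pics/t1.png',cv2.resize(a,None,fx=5,fy=5,interpolation=cv2.INTER_CUBIC))
a=im[185:245,295:415]; cv2.imwrite('pics/t2.png',cv2.resize(a,None,fx=6,fy=6,interpolation=cv2.INTER_CUBIC))
a=cv2.imread('pics/side0.png')[145:250,255:375]; cv2.imwrite('pics/s1.png',cv2.resize(a,None,fx=5.5,fy=5.5,interpolation=cv2.INTER_CUBIC))
E
```

```text
(no output)
```

View pics/t1.png

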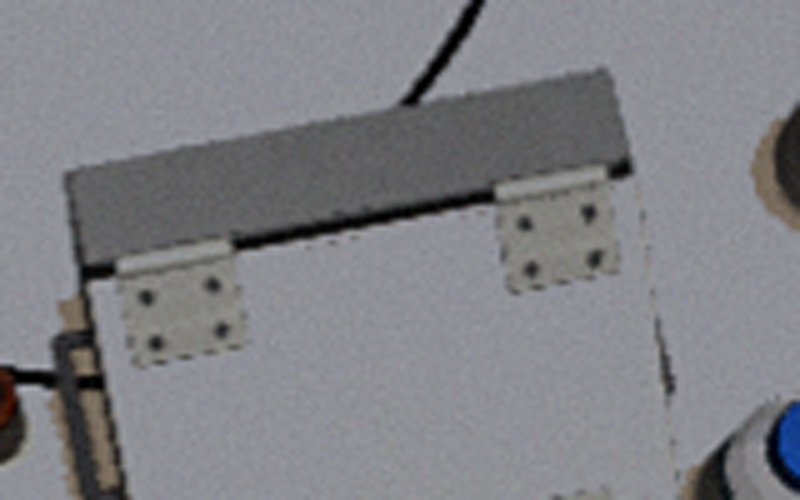

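View pics/t2.png

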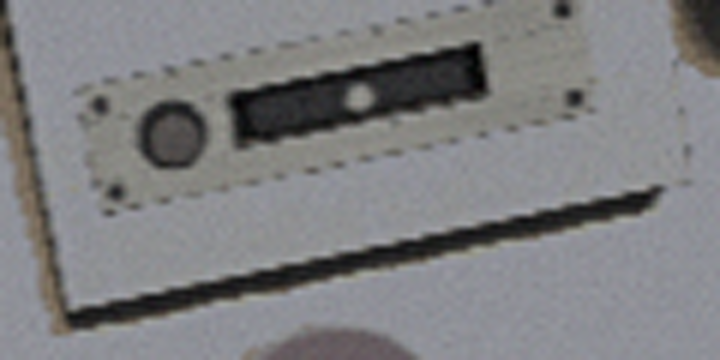

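View pics/s1.png

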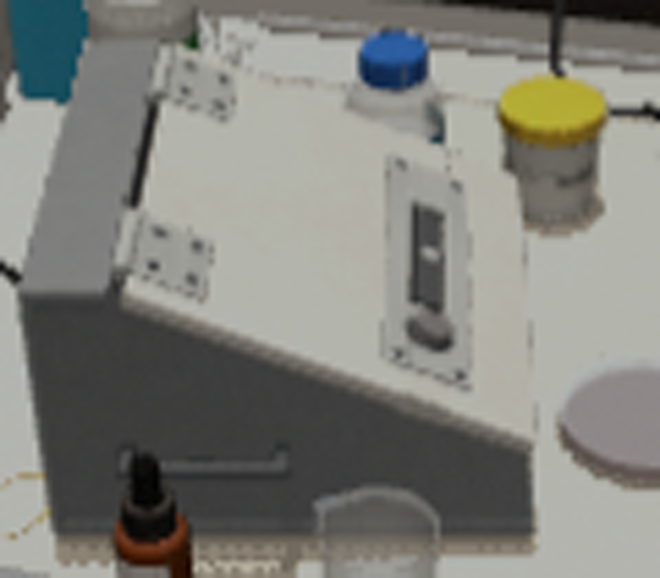

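```bash
python3 - <<'E'
from h import *
T,S="top","side"
A=np.array
obs=[(T,[324,207.5],seat2case([0,64,10])),(T,[355,201.2],seat2case([0,0,2])),(T,[306.3,237.7],seat2case([-55,110,0])),(T,[409.3,215.7],seat2case([-55,-110,0])),
(T,[283.2,119.8],A([111,110,150])),(T,[391.2,99],A([111,-110,150])),(T,[288,140.6],hinge2case([0,110,0])),(T,[396.4,120.6],hinge2case([0,-110,0])),
(S,[333.2,205],seat2case([0,64,10])),(S,[333.2,191.2],seat2case([0,0,2])),(S,[351,225.4],seat2case([-55,110,0])),(S,[259,197.7],A([111,110,150])),(S,[351.7,244.1],A([-115,110,0])),(S,[277.2,199.5],hinge2case([0,110,0]))]
for sel in("both",T,S):
  o=[x for x in obs if sel=="both" or x[0]==sel]
  f=lambda P:np.concatenate([proj(n,case2w(P,X)+A([0,0,P[3]]))-u for n,u,X in o])
  r=least_squares(f,[680,-230,.2,0],x_scale=[1,1,.01,1],loss='soft_l1'); P=r.x
  print(sel,P.round(3),np.degrees(P[2])); print(f(P).reshape(-1,2).round(1).tolist())
  for k in([0,64,10],[0,0,2]): print(case2w(P,seat2case(k)).round(1))
E
```

```text
both [ 6.85552e+02 -2.33091e+02  2.26000e-01 -6.55400e+00] 12.943312845317118
[[0.3, 1.0], [-0.4, 0.0], [0.0, -0.5], [0.5, -0.1], [-0.2, -0.2], [0.4, 0.1], [-0.5, 0.5], [0.7, -0.6], [0.8, -0.7], [-0.5, 1.0], [1.4, 0.3], [-1.0, 0.5], [-0.2, 1.0], [-0.3, -1.3]]
[ 603.3 -186.3   97.8]
[ 621.  -247.9   90.5]
top [ 6.86554e+02 -2.33188e+02  2.25000e-01 -1.00320e+01] 12.867969979754621
[[0.2, 0.8], [-0.6, -0.1], [0.0, -0.8], [0.1, -0.2], [0.0, -0.1], [0.2, 0.4], [-0.4, 0.5], [0.4, -0.4]]
[ 604.4 -186.3   97.8]
[ 622.  -247.9   90.5]
side [ 6.88851e+02 -2.45432e+02  2.21000e-01 -1.57880e+01] 12.670428920447142
[[0.5, -0.7], [-0.7, 1.2], [0.7, -0.0], [-0.1, 0.4], [-0.9, 0.4], [0.2, -1.4]]
[ 606.9 -198.3   97.8]
[ 624.2 -260.    90.5]
```

```bash
python3 - <<'E'
from h import *
o,R=tool([589,-189.5,380]); print(o,R.round(3).tolist(),state()["clock"])
E
python3 -m crank '{"fingers":[0.2,0.4,0.6,0.8,1],"offset":[[0,0,-4],[0,0,-8],[0,0,-12],[0,0,-14],[0,0,-14]],"turn":[0,0,0,0,0]}'
```

```text
[-61.64459866 -59.71348661 -14.03871197] [[-0.922, 0.387, 0.0], [0.387, 0.922, 0.0], [-0.0, 0.0, -1.0]] 1.3
clock: 1.8
eef_pos: [251.7, 600.8, 383.7]
tool_rot: [0.001, 0.197, 0.98, 0.004]
force: [-0.1, 1.1, -0.1]
grip_width: 0.588
```

```bash
python3 -m crank '{"fingers":[1,1,1,1,1,1,1,1,1,1],"offset":[[-3,-3,0],[-6,-6,0],[-9.5,-9,0],[-13,-12.5,0],[-16.5,-16,0],[-20,-19.5,0],[-23.5,-22.5,0],[-27,-26,0],[-30,-29,0],[-32,-31,0]],"turn":[4,8,12,16,20,24,28,32,36,40]}'; python3 - <<'E'
from h import *
o,R=tool([589,-189.5,380]); print(o,R.round(3).tolist(),state()["joints"].round(2))
E
```

```text
clock: 2.8
eef_pos: [426.9, 186.3, 378.5]
tool_rot: [-0.0, 0.523, 0.852, -0.001]
force: [0.2, 0.4, -0.0]
grip_width: 0.003
[-40.84970813  -2.54569606  -0.1276955 ] [[-0.452, 0.892, -0.001], [0.892, 0.452, -0.001], [-0.001, -0.002, -1.0]] [-0.8   0.01  0.32  1.87 -0.    1.26 -0.01]
```

```bash
python3 -m crank '{"fingers":[1,1,1,1,1,1,1,1,1,1],"offset":[[-4,-0.2,0],[-8.5,-0.5,0],[-13,-0.8,0],[-17.5,-1.1,0],[-22,-1.4,0],[-26.5,-1.7,0],[-31,-2,0],[-35.5,-2.2,0],[-39,-2.4,0],[-40.8,-2.5,0]],"turn":[2,4,6,8,10,12,14,14,14,14]}'; python3 - <<'E'
from h import *
o,R=tool([589,-189.5,185]); print(o,R.round(3).tolist(),state()["joints"].round(2))
E
```

```text
clock: 3.8
eef_pos: [590.8, -187.7, 377.7]
tool_rot: [-0.001, 0.622, 0.783, -0.002]
force: [0.4, -0.1, 0.1]
grip_width: 0.007
[-0.11259631 -0.16034039 19.26631958] [[-0.225, 0.974, -0.003], [0.974, 0.225, -0.002], [-0.001, -0.003, -1.0]] [-0.25  0.35  0.68  1.54 -0.22  1.33  0.68]
```

```bash
python3 -m crank '{"fingers":[1,1,1,1,1],"offset":[[-0.1,-0.2,5],[-0.1,-0.2,10],[-0.1,-0.2,15],[-0.1,-0.2,19],[-0.1,-0.2,19]],"turn":[0,0,0,0,0]}'; python3 - <<'E'
from h import *
for n in("side","top"):
    im=vision.grab_frame(n)[:,:,::-1]
    t=state()["eef_pos"]+[0,0,-25]; u=proj(n,t); print(n,u,proj(n,t+[0,0,25]))
    x0,y0=int(u[0])-75,int(u[1])-75
    a=cv2.resize(im[max(y0,0):y0+120,x0:x0+150],None,fx=5,fy=5,interpolation=cv2.INTER_CUBIC); print(x0,y0)
    cv2.imwrite(f'pics/{n}1.png',a[:600])
E
```

```text
clock: 4.3
eef_pos: [585.0, -184.1, 182.9]
tool_rot: [-0.006, 0.621, 0.784, -0.003]
force: [0.4, 1.2, 0.4]
grip_width: 0.008
side [340.3856769  182.11923489] [340.49969149 173.35331235]
265 107
top [325.62388931 209.38463825] [326.25059197 207.01786678]
250 134
```

View pics/side1.png

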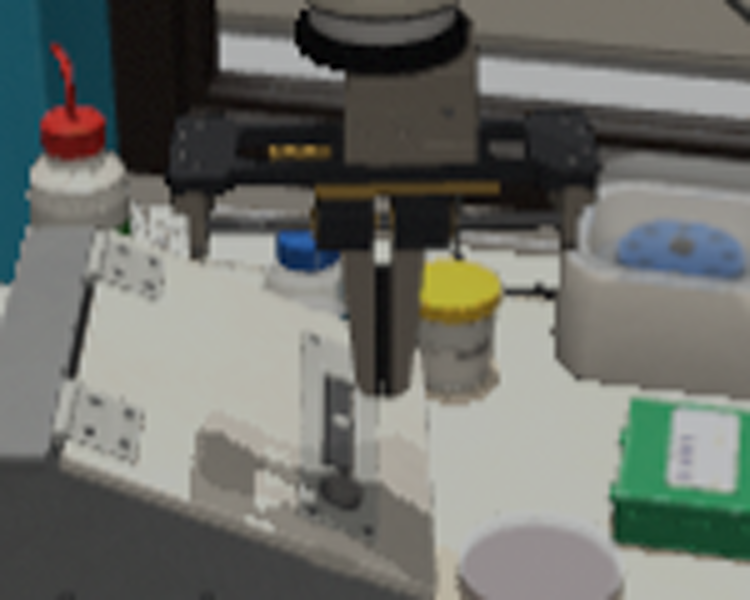

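View pics/top1.png

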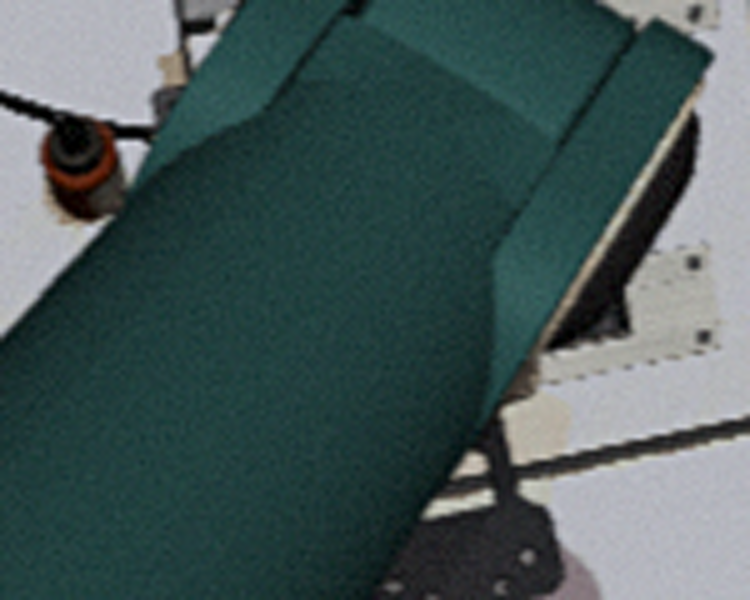

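```bash
python3 - <<'E'
from h import *
n="side"; im=vision.grab_frame(n)[:,:,::-1]
s=state();t=s["eef_pos"]+[0,0,-25]; u=proj(n,t); print(s["eef_pos"],u,s["force"])
x0,y0=300,150
cv2.imwrite('pics/side2.png',cv2.resize(im[y0:y0+70,x0:x0+80],None,fx=8,fy=8,interpolation=cv2.INTER_CUBIC))
T,S="top","side"
A=np.array
obs=[(T,[324,207.5],seat2case([0,64,10])),(T,[355,201.2],seat2case([0,0,2])),(T,[306.3,237.7],seat2case([-55,110,0])),(T,[409.3,215.7],seat2case([-55,-110,0])),
(T,[283.2,119.8],A([111,110,150])),(T,[391.2,99],A([111,-110,150])),(T,[288,140.6],hinge2case([0,110,0])),(T,[396.4,120.6],hinge2case([0,-110,0])),
(S,[333.2,205],seat2case([0,64,10])),(S,[333.2,191.2],seat2case([0,0,2])),(S,[351,225.4],seat2case([-55,110,0])),(S,[259,197.7],A([111,110,150])),(S,[351.7,244.1],A([-115,110,0])),(S,[277.2,199.5],hinge2case([0,110,0]))]
for sel in("both",T,S):
  o=[x for x in obs if sel=="both" or x[0]==sel]
  f=lambda P:np.concatenate([proj(n,case2w(P,X))+(A([.8,3.5]) if n==S else 0)-u for n,u,X in o])
  r=least_squares(f,[680,-230,.2],x_scale=[1,1,.01],loss='soft_l1'); P=r.x
  print(sel,P.round(3),np.degrees(P[2])); print(f(P).reshape(-1,2).round(1).tolist())
  for k in([0,64,10],[0,0,2]): print(case2w(P,seat2case(k)).round(1))
E
```

```text
[ 590.20081821 -186.3240883   190.96659152] [339.35232796 180.2099398 ] [ 0.35487924 -0.7181241   0.62004186]
both [ 6.84895e+02 -2.33113e+02  2.24000e-01] 12.814876082104599
[[0.3, 0.8], [-0.1, -0.2], [-0.1, -0.6], [1.2, -0.1], [-0.3, -1.3], [1.2, -0.9], [-0.6, -0.4], [1.5, -1.4], [1.8, 0.8], [0.5, 2.5], [2.4, 1.9], [-0.3, 1.7], [0.8, 2.7], [0.4, -0.1]]
[ 602.8 -186.2   97.8]
[ 620.3 -247.8   90.5]
top [ 6.83830e+02 -2.32446e+02  2.26000e-01] 12.922302890164028
[[0.0, 1.3], [-0.4, 0.3], [-0.3, -0.0], [0.9, 0.2], [-0.7, -0.6], [0.7, -0.5], [-1.0, 0.2], [1.0, -1.0]]
[ 601.6 -185.6   97.8]
[ 619.2 -247.3   90.5]
side [ 6.89491e+02 -2.39149e+02  2.33000e-01] 13.355079363421916
[[0.8, -1.0], [-0.6, 1.0], [1.4, -0.2], [-0.8, 0.3], [-0.1, 0.6], [-0.2, -1.6]]
[ 607.  -193.    97.8]
[ 625.  -254.5   90.5]
```

View pics/side2.png

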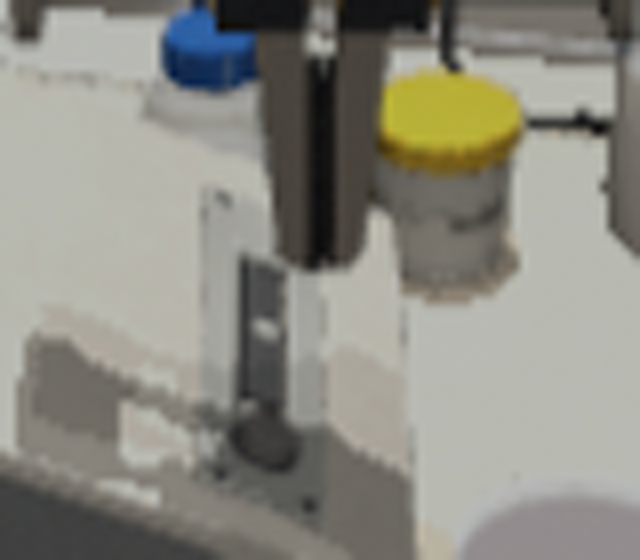

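```bash
python3 - <<'E'
from h import *
for z in(90,94,97.8):
  for n,u in(("side",[333.2,205.]),("top",[324,207.5])):
    r=least_squares(lambda p:proj(n,[*p,z])-u,[600,-190]); print(z,n,r.x.round(1))
t=state()["eef_pos"]; print(t,proj("side",t+[-.225*10,.974*10,-25]))
E
```

```text
90 side [ 605.  -184.4]
90 top [ 605.7 -185.8]
94 side [ 603.8 -179.2]
94 top [ 605.  -185.7]
97.8 side [ 602.7 -174.3]
97.8 top [ 604.3 -185.5]
[ 590.20081821 -186.3240883   190.96659152] [339.41673133 182.48766095]
```

```bash
python3 -m crank '{"fingers":[1,1,1,1,1,1],"offset":[[-0.05,0.4,2],[-0.05,0.4,4],[-0.05,0.4,5],[-0.05,0.4,5.4],[-0.05,0.4,5.4],[-0.05,0.4,5.4]],"turn":[0,0,0,0,0,0]}'; python3 - <<'E'
from h import *
n="side"; im=vision.grab_frame(n)[:,:,::-1]
s=state(); print(s["eef_pos"],s["force"])
x0,y0=300,150
cv2.imwrite('pics/side3.png',cv2.resize(im[y0:y0+70,x0:x0+80],None,fx=8,fy=8,interpolation=cv2.INTER_CUBIC))
E
```

```text
clock: 5.05
eef_pos: [594.2, -185.6, 136.9]
tool_rot: [0.001, 0.621, 0.784, 0.0]
force: [-0.4, -0.0, -0.0]
grip_width: 0.002
[ 594.19474627 -185.54400938  136.81212722] [0.2384865  0.65857565 0.11180585]
```

View pics/side3.png

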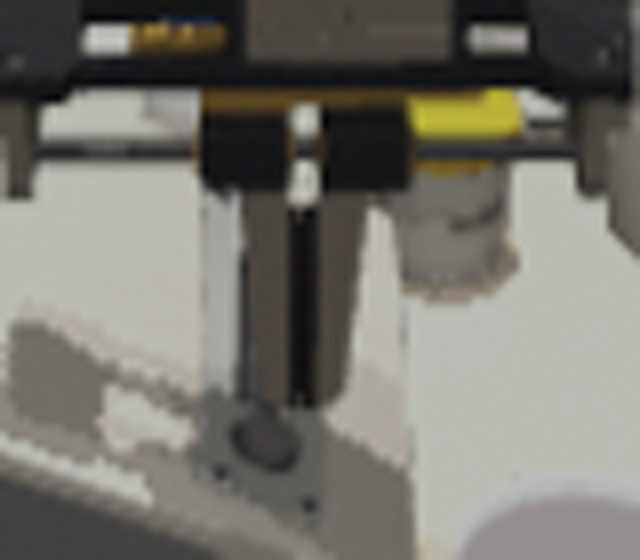

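```bash
python3 -m crank '{"fingers":[1,1,1,1],"offset":[[0.4,0,0.3],[0.4,0,0.7],[0.4,0,1.0],[0.4,0,1.0]],"turn":[0,0,0,0]}'; python3 -m crank '{"fingers":[1,1,1],"offset":[[0,0,0.2],[0,0,0.4],[0,0,0.4]],"turn":[0,0,0]}';python3 -m crank '{"fingers":[1,1,1],"offset":[[0,0,0.2],[0,0,0.4],[0,0,0.4]],"turn":[0,0,0]}'
```

```text
clock: 5.5
eef_pos: [592.2, -181.1, 125.0]
tool_rot: [-0.0, 0.621, 0.784, -0.0]
force: [0.3, 0.2, 0.2]
grip_width: 0.005
clock: 5.8
eef_pos: [592.8, -181.5, 121.8]
tool_rot: [0.0, 0.621, 0.784, 0.0]
force: [-0.4, 1.0, 2.4]
grip_width: 0.005
clock: 6.1
eef_pos: [593.6, -181.4, 118.2]
tool_rot: [0.001, 0.621, 0.784, 0.001]
force: [0.5, 1.3, 4.6]
grip_width: 0.004
```

```bash
python3 -m crank '{"fingers":[1,1,1],"offset":[[0,0.05,0.1],[0,0.1,0.2],[0,0.1,0.2]],"turn":[0,0,0]}'; python3 - <<'E'
from h import *
n="side"; im=vision.grab_frame(n)[:,:,::-1]
s=state(); print(s["eef_pos"],s["force"])
x0,y0=300,150
cv2.imwrite('pics/side4.png',cv2.resize(im[y0:y0+70,x0:x0+80],None,fx=8,fy=8,interpolation=cv2.INTER_CUBIC))
E
```

```text
clock: 6.4
eef_pos: [594.4, -181.2, 116.1]
tool_rot: [0.001, 0.621, 0.784, 0.0]
force: [1.4, 0.3, 5.7]
grip_width: 0.004
[ 594.35108003 -181.21371641  116.15819504] [0.73103571 0.65082439 5.55893649]
```

View pics/side4.png

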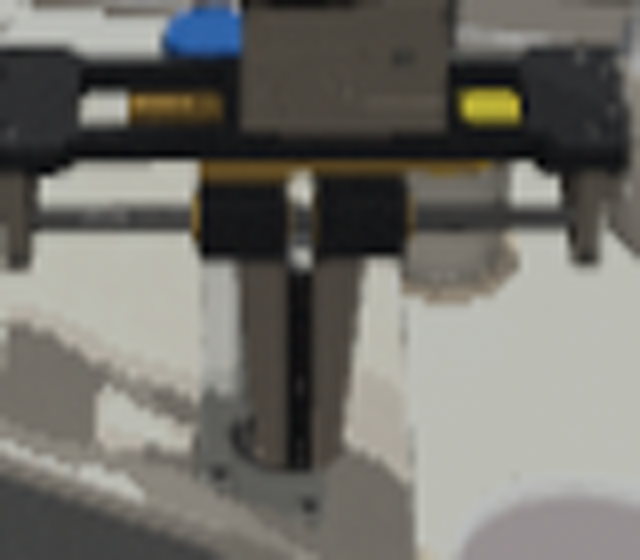

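```bash
python3 -m crank '{"fingers":[1,1,1,1,0.7,0.7],"offset":[[0,0,-2],[0,0,-5],[2,0,-9],[5,0,-10],[8,0,-10],[8,0,-10]],"turn":[0,0,0,0,0,0]}'; python3 - <<'E'
from h import *
for n,(x0,y0) in dict(side=(290,150),top=(310,160)).items():
    im=vision.grab_frame(n)[:,:,::-1]
    cv2.imwrite(f'pics/{n}5.png',cv2.resize(im[y0:y0+70,x0:x0+80],None,fx=8,fy=8,interpolation=cv2.INTER_CUBIC))
s=state(); print(s["eef_pos"],s["force"],s["grip_width"])
E
```

```text
clock: 7.05
eef_pos: [574.3, -98.4, 215.0]
tool_rot: [-0.002, 0.618, 0.786, 0.001]
force: [-0.1, 0.3, -1.0]
grip_width: 0.161
[ 574.6420361  -102.74285256  215.08451879] [-0.48177577  0.04408113  0.76144646] 0.24348588443624689
```

View pics/side5.png

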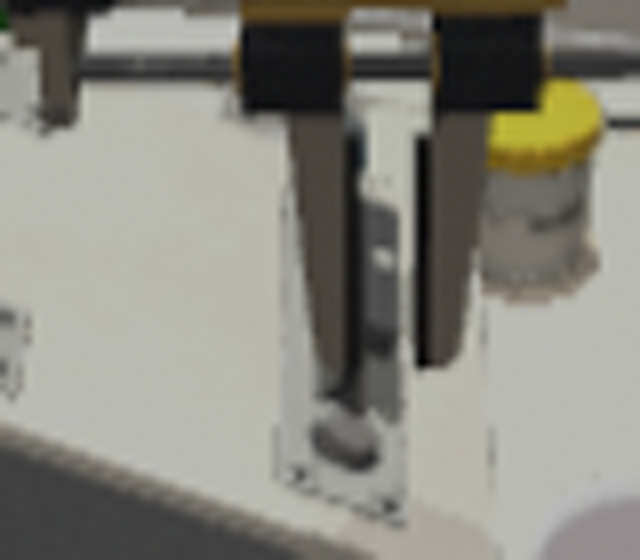

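View pics/top5.png

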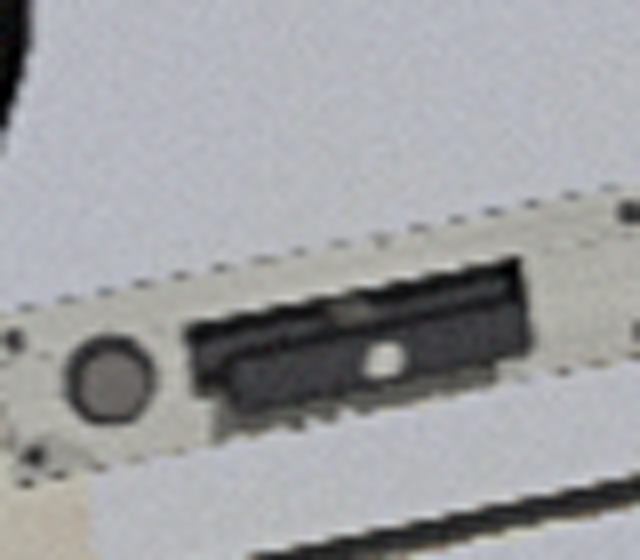

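```bash
python3 - <<'E'
from h import *
print(tri([337.75,182.25],[358,205]))
for z in(113,119.5):
  for n,u in(("side",[337.75,182.25]),("top",[358,205.])):
    r=least_squares(lambda p:proj(n,[*p,z])-u,[600,-190]); print(z,n,r.x.round(1))
for P in ([684.5,-233,.225],):
  for k in([0,0,34],[0,0,27],[0,0,0]): print(k,case2w(P,seat2case(k)).round(1),proj("top",case2w(P,seat2case(k))))
E
```

```text
(array([ 607.67836403, -251.15534839,  115.7738583 ]), np.float64(0.10836117446723392))
113 side [ 608.9 -255.3]
113 top [ 608.  -251.5]
119.5 side [ 606.8 -245.7]
119.5 top [ 606.8 -250.7]
[0, 0, 34] [ 606.7 -250.8  119.5] [358.03595732 205.05079872]
[0, 0, 27] [ 609.6 -250.1  113.2] [357.32445731 204.17146796]
[0, 0, 0] [ 620.7 -247.6   88.7] [354.67986472 200.90336465]
```

```bash
python3 - <<'E'
from h import *
o,R=tool([609.6,-250.1,129]); print(o,state()["eef_pos"],state()["grip_width"],R.round(3).tolist())
E
```

```text
[-1.51466186e+01  1.17864935e-02  8.60506432e+00] [ 574.6420361  -102.74285256  215.08451879] 0.24348588443624689 [[-0.231, 0.973, -0.001], [0.973, 0.231, -0.0], [0.0, -0.001, -1.0]]
```

```bash
python3 -m crank '{"fingers":[0.65,0.65,0.65,0.65,0.65,0.65],"offset":[[-4,0,0],[-8,0,0],[-12,0,0],[-15,0,0],[-15.1,0,2],[-15.1,0,2]],"turn":[0,0,0,0,0,0]}'; python3 -m crank '{"fingers":[0.65,0.65],"offset":[[0,0,0],[0,0,0]],"turn":[0,0]}'; python3 - <<'E'
from h import *
o,R=tool([609.6,-250.1,129]); print(o,state()["eef_pos"],state()["grip_width"],R.round(3).tolist())
E
```

```text
clock: 7.75
eef_pos: [607.3, -252.7, 192.5]
tool_rot: [-0.002, 0.622, 0.783, -0.002]
force: [0.8, 0.1, -0.5]
grip_width: 0.352
clock: 7.95
eef_pos: [610.0, -250.0, 196.0]
tool_rot: [0.0, 0.62, 0.784, 0.0]
force: [-0.5, 0.7, 0.4]
grip_width: 0.351
[-1.53247599e-03 -4.55074027e-02  6.69801931e+00] [ 610.0239362  -249.9805719   195.98029266] 0.3507264356118113 [[-0.23, 0.973, 0.0], [0.973, 0.23, 0.0], [-0.0, 0.0, -1.0]]
```

```bash
python3 -m crank '{"fingers":[0.65,0.65,0.65,0.65],"offset":[[0,0,2],[0,0,4],[0,0,4],[0,0,4]],"turn":[0,0,0,0]}'; python3 - <<'E'
from h import *
for n,(x0,y0) in dict(side=(300,140)).items():
    im=vision.grab_frame(n)[:,:,::-1]
    cv2.imwrite(f'pics/{n}6.png',cv2.resize(im[y0:y0+70,x0:x0+80],None,fx=8,fy=8,interpolation=cv2.INTER_CUBIC))
s=state(); print(s["eef_pos"],s["force"],s["grip_width"])
E
```

```text
clock: 8.35
eef_pos: [610.2, -249.8, 156.4]
tool_rot: [0.0, 0.62, 0.784, 0.0]
force: [-1.2, -0.4, 0.2]
grip_width: 0.351
[ 610.57171692 -250.17870848  156.94699325] [ 0.41958204 -0.03782365  0.57166988] 0.3491926426305571
```

View pics/side6.png

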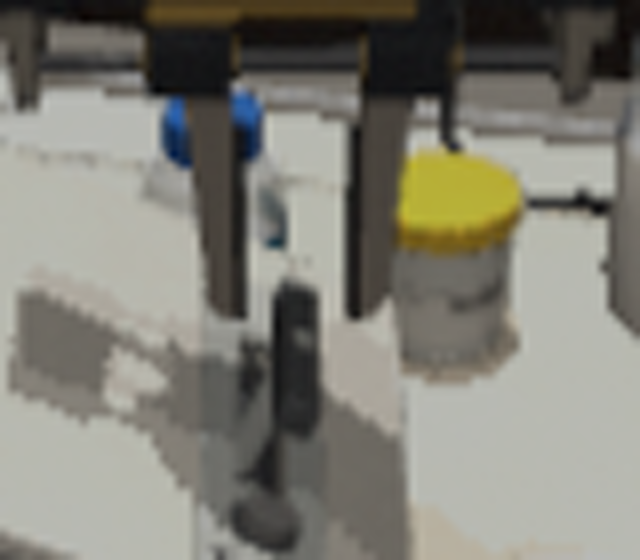

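```bash
python3 -m crank '{"fingers":[0.65,0.65,0.65,0.65],"offset":[[0,0,1],[0,0,2],[0,0,2.75],[0,0,2.75]],"turn":[0,0,0,0]}'; python3 -m crank '{"fingers":[0.7,0.76,0.76],"offset":[[0,0,0],[0,0,0],[0,0,0]],"turn":[0,0,0]}';  python3 - <<'E'
from h import *
for n,(x0,y0) in dict(side=(300,140)).items():
    im=vision.grab_frame(n)[:,:,::-1]
    cv2.imwrite(f'pics/{n}7.png',cv2.resize(im[y0:y0+70,x0:x0+80],None,fx=8,fy=8,interpolation=cv2.INTER_CUBIC))
s=state(); print(s["eef_pos"],s["force"],s["grip_width"])
E
```

```text
clock: 8.8
eef_pos: [609.0, -249.8, 126.5]
tool_rot: [-0.001, 0.621, 0.784, -0.0]
force: [-0.4, 0.5, 0.3]
grip_width: 0.35
clock: 9.1
eef_pos: [610.3, -250.3, 128.5]
tool_rot: [0.001, 0.621, 0.784, 0.0]
force: [-0.5, -0.1, 0.3]
grip_width: 0.239
[ 610.2145062  -250.33666463  128.49824185] [-0.0727566  -0.80936636  0.14985892] 0.2353296543533477
```

View pics/side7.png

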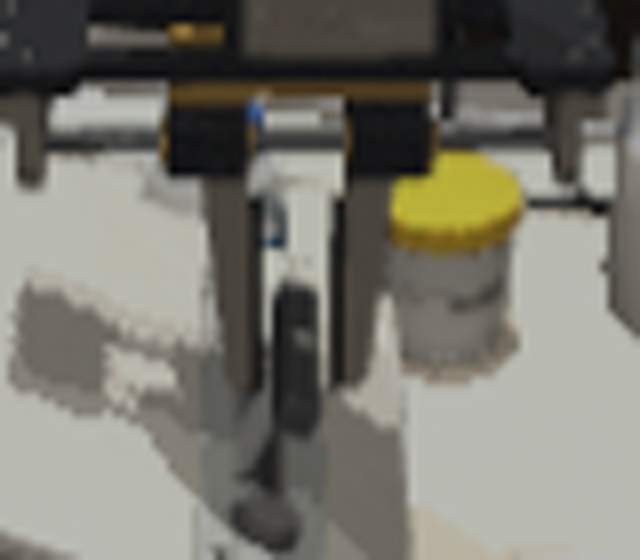

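```bash
python3 -m crank '{"fingers":[0.76,0.76,0.76,0.76,0.76,0.76,0.76,0.76],"offset":[[0,0,0],[0,0,0],[0,0,0],[0,0,0],[0,0,0],[0,0,0],[0,0,0],[0,0,0]],"turn":[6,12,18,24,30,36,42,45]}'; python3 - <<'E'
from h import *
for n,(x0,y0) in dict(side=(300,140)).items():
    im=vision.grab_frame(n)[:,:,::-1]
    cv2.imwrite(f'pics/{n}8.png',cv2.resize(im[y0:y0+70,x0:x0+80],None,fx=8,fy=8,interpolation=cv2.INTER_CUBIC))
s=state(); print(s["eef_pos"],s["force"],s["torque"],s["grip_width"],s["joints"].round(2))
E
```

```text
clock: 9.95
eef_pos: [609.6, -250.3, 128.4]
tool_rot: [-0.0, 0.874, 0.486, -0.0]
force: [-0.9, -0.3, 0.2]
grip_width: 0.242
[ 609.65208176 -250.31254199  128.30272591] [-1.09944776 -0.64302757  0.70771049] [-0.03517795  0.24350046  0.11076081] 0.24095687649111527 [-0.18  0.71  0.76  1.7  -0.58  0.97  0.24]
```

View pics/side8.png

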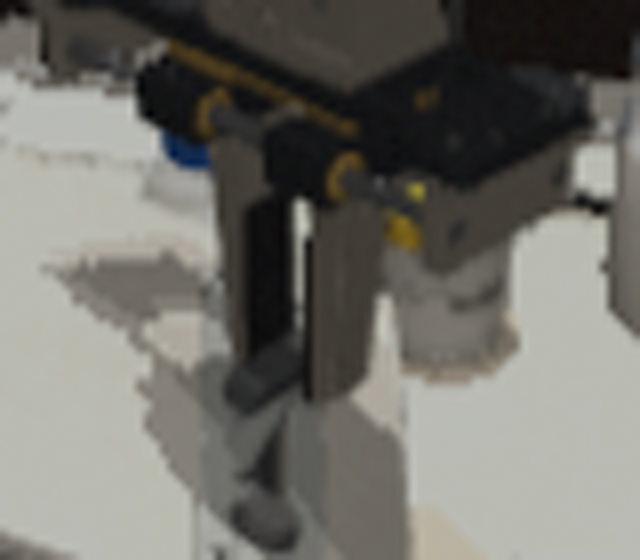

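```bash
python3 -m crank '{"fingers":[0.76,0.76,0.76,0.76,0.76,0.76,0.76,0.76,0.78,0.78],"offset":[[0,0,0],[0,0,0],[0,0,0],[0,0,0],[0,0,0],[0,0,0],[0,0,0],[0,0,0],[0,0,0],[0,0,0]],"turn":[6,12,18,24,30,36,42,48,54,56]}'; python3 - <<'E'
from h import *
for n,(x0,y0) in dict(side=(300,140)).items():
    im=vision.grab_frame(n)[:,:,::-1]
    cv2.imwrite(f'pics/{n}9.png',cv2.resize(im[y0:y0+70,x0:x0+80],None,fx=8,fy=8,interpolation=cv2.INTER_CUBIC))
s=state(); print(s["eef_pos"],s["force"],s["torque"],s["grip_width"],s["joints"].round(2))
E
```

```text
clock: 11.0
eef_pos: [608.6, -248.4, 127.2]
tool_rot: [-0.002, 1.0, 0.019, -0.002]
force: [-4.1, 3.1, 0.1]
grip_width: 0.222
[ 608.66446712 -248.36469085  127.19492293] [-4.29037734  4.65772571  1.82108281] [0.87709743 0.94738168 0.13266968] 0.2209055780191558 [-0.3   0.81  0.98  1.71 -0.77  1.06 -0.59]
```

View pics/side9.png

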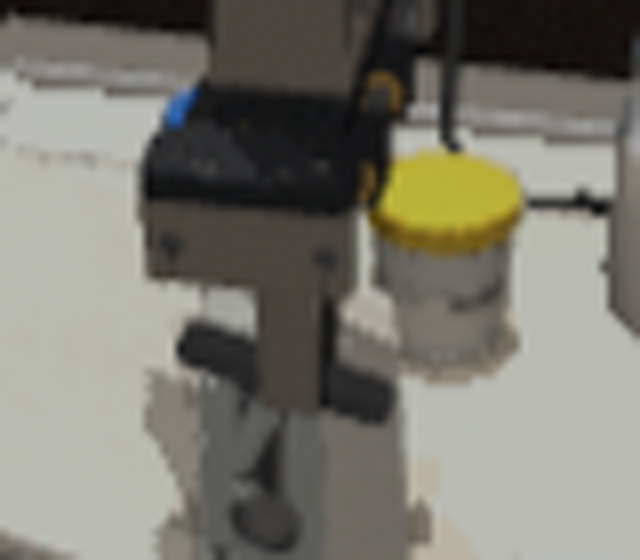

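```bash
python3 -m crank '{"fingers":[0.76,0.76,0.76,0.76,0.76,0.85,0.95,1,1,1],"offset":[[0,0,0],[0,0,0],[0,0,0.2],[0,0,0.4],[0,0,0.6],[0,0,0.6],[0,0,0.6],[0,0,0.6],[0,0,0.6],[0,0,0.6]],"turn":[-7,-13,-13,-13,-13,-13,-13,-13,-13,-13]}'; python3 - <<'E'
from h import *
for n,(x0,y0) in dict(side=(300,140)).items():
    im=vision.grab_frame(n)[:,:,::-1]
    cv2.imwrite(f'pics/{n}10.png',cv2.resize(im[y0:y0+70,x0:x0+80],None,fx=8,fy=8,interpolation=cv2.INTER_CUBIC))
s=state(); print(s["eef_pos"],s["force"],s["torque"],s["grip_width"],s["joints"].round(2))
o,R=tool([0,0,0]);print(R.round(3).tolist())
E
```

```text
clock: 12.05
eef_pos: [609.6, -247.7, 121.4]
tool_rot: [-0.002, 0.991, 0.134, -0.001]
force: [-2.2, 5.7, 1.5]
grip_width: 0.153
[ 609.64088524 -247.70915433  121.35504512] [-1.10969112  5.36269165  2.35806778] [0.99706101 0.43184333 0.21225429] 0.1541135420200397 [-0.28  0.8   0.93  1.71 -0.73  1.03 -0.39]
[[0.964, 0.265, -0.002], [0.265, -0.964, 0.004], [-0.001, -0.004, -1.0]]
```

View pics/side10.png

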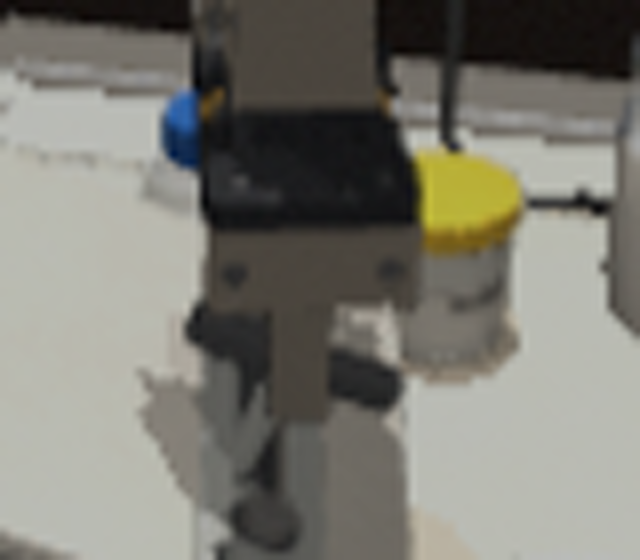

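```bash
python3 -m crank '{"fingers":[1,1,1,1,1,1,1,1,1,1],"offset":[[-0.12,-0.1,-0.5],[-0.22,-0.2,-1.0],[-0.3,-0.25,-1.5],[-0.37,-0.25,-2.0],[-0.42,-0.25,-2.55],[-0.45,-0.25,-3.05],[-0.46,-0.25,-3.55],[-0.46,-0.25,-4.1],[-0.44,-0.25,-4.6],[-0.4,-0.25,-5.1]],"turn":[0,0,0,0,0,0,0,0,0,0]}'; python3 - <<'E'
from h import *
for n,(x0,y0) in dict(side=(260,90)).items():
    im=vision.grab_frame(n)[:,:,::-1]
    cv2.imwrite(f'pics/{n}11.png',cv2.resize(im[y0:y0+150,x0:x0+150],None,fx=4,fy=4,interpolation=cv2.INTER_CUBIC))
s=state(); print(s["eef_pos"],s["force"],s["torque"],s["grip_width"],s["joints"].round(2))
E
```

```text
clock: 13.1
eef_pos: [604.8, -248.7, 173.3]
tool_rot: [-0.0, 0.991, 0.133, -0.0]
force: [1.9, 1.5, -11.7]
grip_width: 0.151
[ 604.92258838 -248.7089487   174.01348223] [ -0.41075475   3.1355504  -10.38925201] [0.42832098 0.35695648 0.33397729] 0.1546224764963559 [-0.31  0.73  0.98  1.69 -0.67  1.1  -0.42]
```

View pics/side11.png

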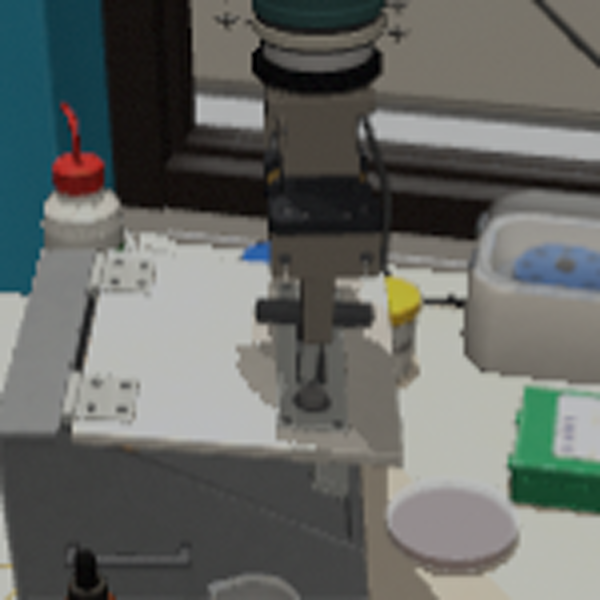

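```bash
python3 -m crank '{"fingers":[1,1,1,1,1,1,1,1,1,1],"offset":[[0.06,0,-0.5],[0.14,0,-1.0],[0.24,0,-1.5],[0.34,0,-2.0],[0.47,0,-2.5],[0.62,0,-3.0],[0.78,0,-3.5],[0.96,0.05,-4.0],[1.16,0.05,-4.45],[1.37,0.06,-4.9]],"turn":[0,0,0,0,0,0,0,0,0,0]}'; python3 -m crank '{"fingers":[1,1,1,1,1,1,1,1,1,1],"offset":[[0.25,0,-0.5],[0.5,0.02,-0.95],[0.75,0.03,-1.35],[1.05,0.04,-1.8],[1.3,0.06,-2.2],[1.6,0.07,-2.65],[1.95,0.08,-3.05],[2.3,0.1,-3.45],[2.65,0.12,-3.8],[3.0,0.13,-4.15]],"turn":[0,0,0,0,0,0,0,0,0,0]}'; python3 - <<'E'
from h import *
for n,(x0,y0) in dict(side=(260,60),top=(260,80)).items():
    im=vision.grab_frame(n)[:,:,::-1]
    cv2.imwrite(f'pics/{n}12.png',cv2.resize(im[y0:y0+150,x0:x0+170],None,fx=4,fy=4,interpolation=cv2.INTER_CUBIC))
s=state(); print(s["eef_pos"],s["force"],s["torque"],s["grip_width"],s["joints"].round(2))
E
```

```text
clock: 14.15
eef_pos: [617.8, -245.7, 222.2]
tool_rot: [-0.001, 0.991, 0.133, -0.001]
force: [-5.3, 2.4, -11.5]
grip_width: 0.154
clock: 15.15
eef_pos: [645.7, -239.2, 263.6]
tool_rot: [-0.001, 0.991, 0.132, -0.002]
force: [-9.2, 3.5, -9.0]
grip_width: 0.151
[ 646.35106223 -239.04006167  264.24545723] [-8.52617668  2.73881445 -5.29202074] [1.08230708 2.42648789 0.3390795 ] 0.15458142357674 [-0.33  0.7   1.03  1.51 -0.62  1.28 -0.53]
```

View pics/side12.png

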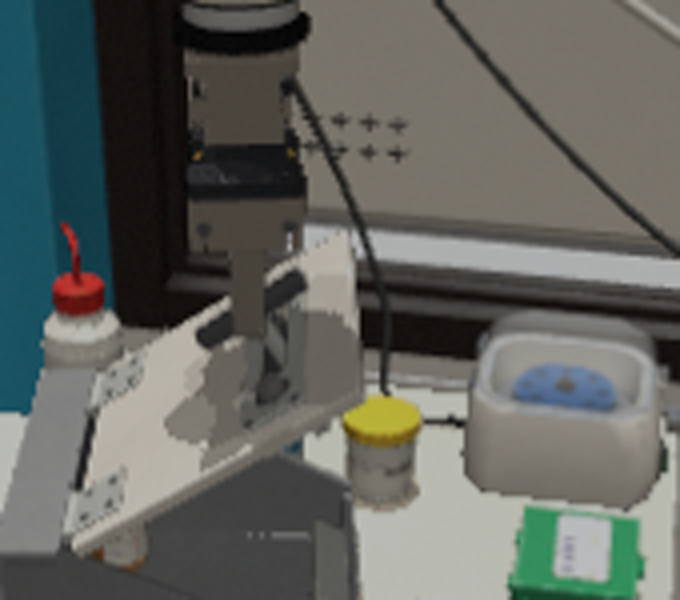

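View pics/top12.png

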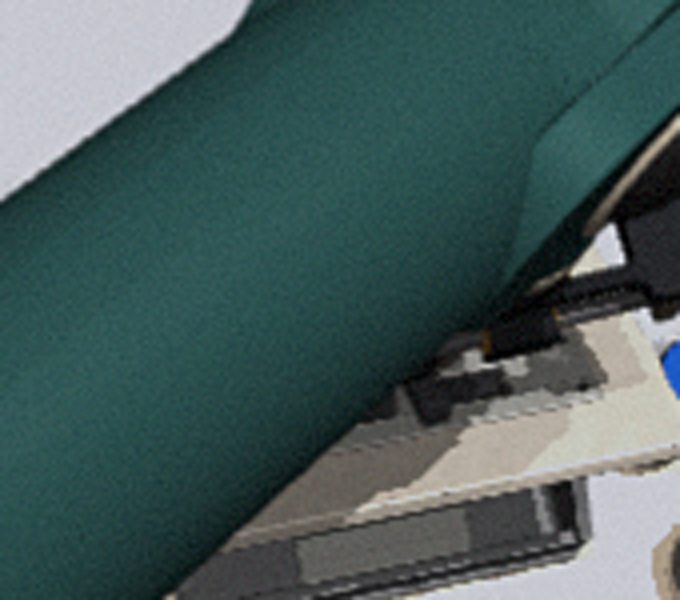

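```bash
python3 -m crank '{"fingers":[0.8,0.6,0.6,0.6,0.6,0.6,0.6],"offset":[[0,0,0],[0,0,0],[0,0,0],[0,0,-1],[0,0,-3],[0,0,-6],[0,0,-10]],"turn":[0,0,0,0,0,0,0]}'; python3 -m crank '{"fingers":[0.6,0.6,0.6,0.6,0.6],"offset":[[-3,0,-3],[-7,0,-5],[-11,0,-5],[-15,0,-5],[-19,0,-5]],"turn":[0,0,0,0,0]}'; python3 -m crank '{"fingers":[0.6,0.6],"offset":[[0,0,0],[0,0,0]],"turn":[0,0]}'; python3 - <<'E'
from h import *
for n in("side","top"):
    im=vision.grab_frame(n)[:,:,::-1]; cv2.imwrite(f'pics/{n}13.png',im)
x0,y0=260,60
im=cv2.imread('pics/side13.png')
cv2.imwrite('pics/side13z.png',cv2.resize(im[y0:y0+190,x0:x0+190],None,fx=3,fy=3,interpolation=cv2.INTER_CUBIC))
s=state(); print(s["clock"],s["eef_pos"],s["force"],s["grip_width"])
P=[684.5,-233,.225]
for al in(50,55,60,65):
  print(al,[proj("side",case2w(P,hinge2case(k,np.radians(al)))).round(1).tolist() for k in([-200,110,0],[-200,-110,0],[0,110,0])],[proj("top",case2w(P,hinge2case(k,np.radians(al)))).round(1).tolist() for k in([-200,110,0],[-200,-110,0])])
E
```

```text
clock: 15.95
eef_pos: [647.9, -239.2, 364.8]
tool_rot: [0.0, 0.991, 0.133, -0.0]
force: [1.6, 0.6, -0.6]
grip_width: 0.399
clock: 16.45
eef_pos: [463.3, -290.7, 414.8]
tool_rot: [0.001, 0.991, 0.132, 0.001]
force: [0.1, -0.1, 0.3]
grip_width: 0.404
clock: 16.65
eef_pos: [464.6, -290.0, 415.2]
tool_rot: [-0.0, 0.991, 0.132, 0.002]
force: [0.8, 0.7, 0.6]
grip_width: 0.4
16.75 [ 465.95373177 -288.8464739   414.31319469] [-0.10305277  0.38638178 -0.08091153] 0.39838306667877704
50 [[355.1, 165.0], [351.2, 123.2], [277.0, 196.0]] [[306.4, 226.5], [433.4, 200.3]]
55 [[351.7, 158.9], [348.3, 117.9], [277.0, 196.0]] [[305.4, 220.4], [434.8, 193.9]]
60 [[347.5, 153.1], [344.9, 112.7], [277.0, 196.0]] [[304.3, 213.4], [435.9, 186.5]]
65 [[342.7, 147.4], [341.0, 107.8], [277.0, 196.0]] [[302.9, 205.5], [436.7, 178.4]]
```

View pics/side13z.png

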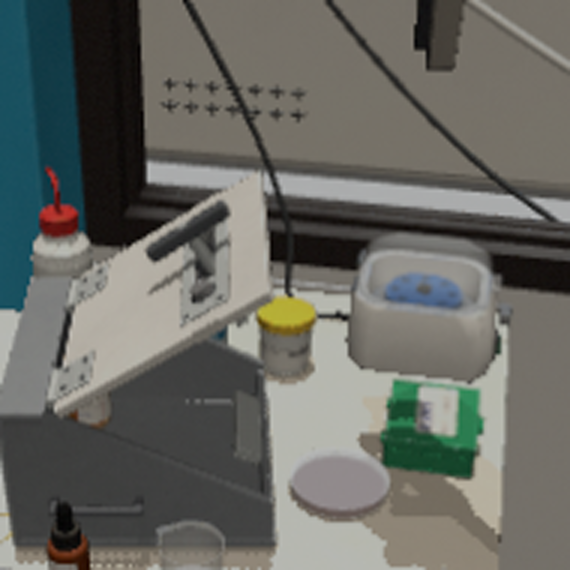

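View pics/top13.png

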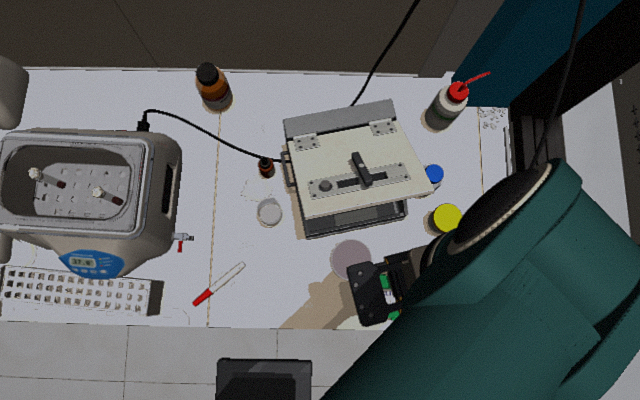

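```bash
python3 - <<'E'
from h import *
im=cv2.imread('pics/top13.png')
x0,y0=300,140
cv2.imwrite('pics/top13z.png',cv2.resize(im[y0:y0+85,x0:x0+110],None,fx=7,fy=7,interpolation=cv2.INTER_CUBIC))
P=[684.5,-233,.225]
for al in(56,):
 for th in(60,70,80,86):
  t=np.radians(th)
  e=[proj("top",case2w(P,seat2case([s*38*np.sin(t),s*38*np.cos(t),34],np.radians(al)))) for s in(1,-1)]
  print(th,[((x-[x0,y0])*7).round().tolist() for x in e])
E
```

```text
60 [[325.0, 120.0], [551.0, 278.0]]
70 [[346.0, 108.0], [530.0, 291.0]]
80 [[370.0, 98.0], [505.0, 302.0]]
86 [[385.0, 94.0], [489.0, 307.0]]
```

View pics/top13z.png

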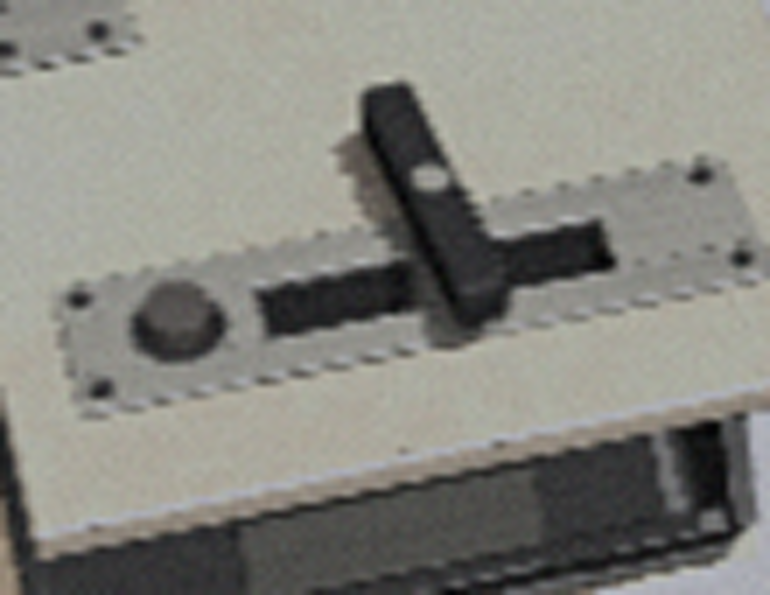

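```bash
python3 - <<'E'
from station import ticket,state
print(ticket.hand_in(), state()["clock"])
E
```

```text
the job is handed in; nothing more can be done
the job is handed in; nothing more can be done
```

The chest is open and the job is handed in, with about 17 s of the 53 s used. I pressed the release button, and the T-handle popped out. I turned it clockwise to its stop and gripped the bar (14 mm between the pads). I raised the lid along its arc, let go and backed away.

**Last checks:**
- **Lid:** it stays up at about 55–57 degrees in both camera views. The gripper's rise had suggested about 60, so some was lost when I let go or by slip in the grip.
- **Handle:** it stands out and is turned about 86 degrees (1.5 rad), which is at the stop.
- **Forces:** the readings I took never went much above 14 N.
- **Robot:** it stands clear, with no contact force.
- **Things round the chest:** the petri dish, specimen cup, beaker, dropper and slide box show no shift in the side view. The marker looks unmoved from above. The open lid partly hides the reagent bottle, so I saw only its cap, still in place.

**Disagreement:** combining the two views put the chest about 6 mm lower than the stated heights. Touching the button bore out the stated heights, so I used those.

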